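Hold a top-heavy laboratory balance at its index

TASK

The loaded laboratory balance has tipped over onto one of its two rubber stops. Working only its black setting handle, never touching the beam, pans, jars or pointer, bring the tip of the pointer in front of the small black index tab and keep it there without a break for six seconds; then lower the beam gently back onto a stop, either one, and let go of the handle with the beam at rest. Never let the beam swing fast or bang onto a stop (the pans must stay under 80 mm/s), and leave the index tab, tube rack, dishes and reagent jar as they are.

Things in the scene. Friction and masses are not known exactly. Their poses are not given: they have to be found in the camera images.
- balance: Fixed grey foot, 170 (x) by 340 (y) by 20 mm, with a column 205 mm high at its centre. Origin: centre of its underside, on the table. Its x axis points away from the robot (yaw up to 0.35 rad), y to the left. The lever and handle are on the robot's side of the column (x -29 to -104 mm), beam, pans and pointer on the far side (x 8 to 92 mm).
- axle (a point): Point of the level axle, along the balance's x axis, 190 mm above the foot's origin; beam and lever turn about it. A torsion spring joins lever and beam: torque on the beam = 0.066 N m/rad x (lever angle - beam angle), plus 0.006 N m s/rad x the rate difference. With the lever held still no balance point is stable (time constant 0.5 to 0.8 s): keep correcting.
- beam (a joint): Beam tilt, rad, 0 = level, about the balance's +x axis: positive = left (+y) pan up, pointer tip towards +y. Stops at -0.28 and +0.28; starts resting at +0.28. Top-heavy: inertia 0.018 kg m2, gravity tips it by 0.114 N m per rad of tilt (0.10 to 0.13, hidden); jars uneven by up to 0.014 N m either way (hidden). Bearing damping 0.002 N m s/rad, no dry friction. Keep under 0.5 rad/s.
- load: All that swings, not to be touched: bar 350 mm long along y, centred on the axle line; at y = +155 and -155 mm an 84 mm steel pan with a fixed amber jar (56 mm wide, jar top 78 mm above the bar's centre line); a pointer hanging down with a brass bob; all around x = 50 mm; 0.92 kg. Origin at the axle, 190 mm above the foot's origin.
- pointer_tip (a point): Lower tip of the pointer, 146 mm from the axle, straight below it when the beam is level (44 mm above the table), at x = 50 mm of the balance; moves 1.46 mm sideways per 0.01 rad of beam tilt.
- index_mark (a point): Target for the pointer tip: a point in the pointer's plane, in front of the middle of the black index tab (24 mm wide, on the white scale at the column's foot). It lies on the tip's circle, 146 mm from the axle, up to 0.1 rad to either side of straight down. The tab stays where it is.
- handle (a point): Grip point on the handle: black round rod, 18 mm thick, 66 mm along the balance's x, 75 mm on the robot's side of the axle point, on a 100 g lever 130 mm from the axle. Lever angle a, signed like the beam's: handle at y = -130 sin a, z = 190 + 130 cos a (mm). Left free, a is within 0.1 rad of the beam tilt; it can go 1.3 rad from it. Grip from above, across y; it may turn in the pads.
- tube_rack: Bystander: wooden block with capped tubes, 70 x 160 x 50 mm (106 mm with tubes), origin under its centre.
- dishes: Bystander: stack of four culture dishes, 90 mm wide, 58 mm tall, origin under its centre.
- reagent: Bystander: amber reagent jar, 64 mm wide, 120 mm tall, origin under its centre.

How it is judged (in metres and radians):
On the way:
1. the pointer tip stays in front of the index tab (within 12 mm of its middle) for six seconds without a break (distance between pointer_tip and index_mark below 0.012 m), for 5.9 s.
At the end, for the whole second after the job is handed in: After the six-second hold (pointer tip within 12 mm of the tab's middle), the beam rests on one of its stops (beyond 0.265 rad either way), still (under 0.05 rad/s), with the handle let go ((value of joint beam above 0.265 rad or value of joint beam below -0.265 rad) and velocity of joint beam between -0.05 and 0.05 rad/s and contact force between the fingers and anything else below 0.3 N); the robot touches nothing.
It fails at once if the robot touches the beam, pans, jars or pointer (contact force between any of the fingers, the arm and load above 0.5 N).
It fails at once if the beam swings fast or bangs onto a stop (over 0.55 rad/s, pans over 85 mm/s) (velocity of joint beam above 0.55 rad/s or velocity of joint beam below -0.55 rad/s).
It fails at once if the index tab is moved (distance of index_mark from where it was at the start of the episode above 0.006 m).
It fails at once if a bystander is disturbed (distance of any of tube_rack, dishes, reagent from where it was at the start of the episode above 0.03 m).
It also fails if it takes over 72 s, if anything falls off the work surface, if the arm or the gripper's body presses on something with over 40 N, if the wrist force passes 120 N, or if a joint passes its speed limit or range.

ROBOT

A 6-joint arm with a two-finger parallel gripper is mounted at the origin on the work surface. World frame = base frame: x ahead of the robot, y to its left, z up, the work surface at z = 0. Lengths are in mm, angles in rad, forces in N, time in s.
With the tool pointing down it reaches from about 350 to 800 mm from the base axis. Payload 7.3 kg.
Tool frame: the origin (TCP) lies on the centre line of the jaws, within the pads' length; the fingertips stand 22 mm ahead of it and the grasp point (between the pads) lies 3 mm ahead of it (bot.tip_extent is the z of the fingertips in the tool frame, in mm); z points along the fingers, y is the line along which they close (so a half turn about z gives the same grasp; the last joint's range is limited). The gripper opens to 85 mm and grips with 20 to 120 N. Pads are 22 mm wide; open, the fingers measure 114 mm over their backs; the gripper's body (76 mm by 85 mm) begins 54 mm behind the grasp point. The pads swing forward as they close: fully open they stand 13 mm farther back than shut.
Start: joints at [-1.325, 0.342, 1.524, -0, 1.275, -0.146], TCP at [200.495, -485.226, 253.322] pointing down, gripper open.
Joint ranges: [-2.53, 2.53], [-0.77, 2.02], [0.04, 2.7], [-1, 4.14], [0.28, 2.66], [-3.11, 3.11]. Speed limits (rad/s): [2.57, 2.57, 3.14, 3.14, 3.14, 3.14].

INTERFACE

Orientations are given as a unit quaternion [x, y, z, w].
In Python, from station import bot gives the robot as it stands. Calls block until the motion is done:
- bot.move_ptp(position, orientation): joint-space move of the TCP to a pose.
- bot.servo_line(position, attitude=None, rate=150): straight line of the TCP; attitude=None keeps the orientation; rate is the mean speed in mm/s.
- bot.set_joints(angles): joint-space move.
- bot.gripper_to(opening): finger opening in mm; the grip force is fixed at half the most; returns when the fingers have stopped.
- bot.sleep(seconds).
- bot.solve_ik(position, orientation): joint angles nearest the present ones, or None.
- bot.get_image(name): name is "scene" or "side" or "wrist"; returns (picture, depth): 480x640x3 uint8, red, green, blue; 480x640 float32, mm along the optical axis (not along the pixel's ray), 0 where there is no reading.
- bot.camera_params(name): a dict with "vertical_fov" (degrees; the focal length in pixels is half the picture's height over the tangent of half this angle, whatever the lens; pixels are square), "cx", "cy" (the principal point, pixels), "k1" (the pictures are not rectified: a ray, as slopes to the right and down, at radius r is drawn at 1 + k1 r^2 times it, then the intrinsics apply), "R" (3x3) and "t" (3): a world point X has camera coordinates R X + t. Camera axes: x right, y down, z forward; pixel columns grow to the right and rows downward; lengths in mm; the calibration is good to about 2 mm. A picture is of the moment at which its call begins: read the wrist's pose just before it. camera_params takes no time and is no camera call; for the wrist camera it gives the pose at the moment of the call.
A pose or a line that the arm cannot do raises bot.Unreachable and nothing moves.
- bot.finish_job(): hands the job in; it is judged then, once.
Trained networks look in the newest picture that a camera, given by its name, has taken for a name from the list of things; names that differ only in an ending like _2 or _b are one class to them, and where a whole thing is asked for, a point or a joint stands for the part that bears it (a point fixed in the world has none). Each returns a list of dicts, best first, with "conf" (0 to 1); they miss things now and then, are a little off and sometimes report something else, mostly with a low value. They report only what shows in the picture. A call takes as long as a camera call.
- bot.trace(camera, target): "mask" (480x640 bool, what is visible of it) and "at" ([row, column] in pixels, amid what is visible of it).
Readings, each from a call of its own:
- bot.read_time_s(): time.
- bot.read_qpos(): joint angles.
- bot.read_joint_vel(): joint speeds.
- bot.read_joint_efforts(): joint torques, N m.
- bot.read_eef_pos(): TCP position.
- bot.read_tcp_rot(): TCP orientation.
- bot.read_ft_force(): force on the tool from outside, world axes, zero at the start.
- bot.read_wrist_torque(): the same for the moment, N m.
- bot.read_width(): finger opening in mm.
- bot.read_grip_force(): force on a finger pad.
Only numpy, scipy, OpenCV 4.12 (cv2) and the standard library are available. Lean on these libraries where they do the work, as an engineer would, in place of code of your own. Each camera call takes 0.05 s, during which the arm holds its last target. There are 200 camera calls.

## Working session

There is one attempt and no reset: what is moved stays moved. The work goes in short steps, each a Python script; the robot and the scene stay as the last script left them, time stands still between calls to the robot, and variables do not carry over. Pictures are saved under pics/ and viewed, at most 10 in all, crops included, and the job is handed in when it is done.

```bash
ls; mkdir -p pics; python3 - <<'E'
from station import bot
import cv2,numpy as np
for n in("scene","side"):
    p,d=bot.get_image(n); cv2.imwrite(f"pics/{n}0.png",p[:,:,::-1]); np.savez(f"{n}0.npz",p=p,d=d)
    c=bot.camera_params(n); print(n,{k:np.round(v,3).tolist() for k,v in c.items()})
    for t in("balance","handle","load","index_mark","pointer_tip","tube_rack","dishes","reagent"):
        print(t,[(round(r["conf"],2),np.round(r["at"],1).tolist(),int(r["mask"].sum())) for r in bot.trace(n,t)[:2]])
print(bot.read_time_s(),bot.read_tcp_rot())
E
```

```text
pics
scene {'vertical_fov': 50.884, 'cx': 312.175, 'cy': 231.346, 'k1': -0.033, 'R': [[-0.571, 0.821, -0.015], [0.555, 0.372, -0.744], [-0.605, -0.434, -0.668]], 't': [300.241, -133.648, 2033.023]}
balance []
handle [(0.63, [202.2, 275.8], 333)]
load [(0.77, [233.9, 280.7], 1644)]
index_mark [(0.43, [265.7, 278.1], 30)]
pointer_tip [(0.66, [234.7, 283.9], 1625)]
tube_rack [(0.58, [201.0, 218.2], 1041)]
dishes [(0.58, [313.9, 454.5], 827)]
reagent [(0.72, [352.5, 455.1], 933), (0.38, [235.0, 284.3], 1624)]
side {'vertical_fov': 51.194, 'cx': 318.468, 'cy': 241.3, 'k1': -0.143, 'R': [[-0.009, -1.0, -0.017], [-0.685, 0.018, -0.728], [0.728, 0.005, -0.685]], 't': [13.062, 508.382, 1052.016]}
balance [(0.81, [270.7, 372.6], 4882)]
handle []
load [(0.68, [222.3, 308.7], 1361)]
index_mark [(0.4, [271.8, 375.6], 4730)]
pointer_tip [(0.87, [223.9, 307.4], 1323)]
tube_rack [(0.8, [306.1, 512.3], 2017)]
dishes [(0.93, [314.9, 146.5], 1111)]
reagent [(0.95, [270.4, 137.3], 918)]
0.9 [ 9.80875221e-01  1.94637604e-01 -3.51893505e-06  6.65454520e-05]
```

View pics/scene0.png

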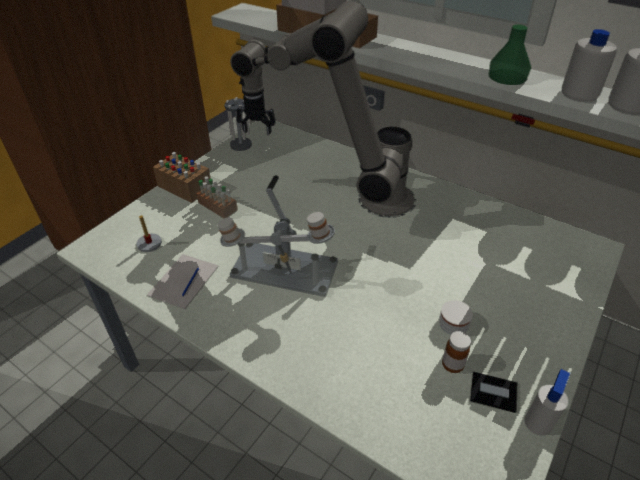

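View pics/side0.png

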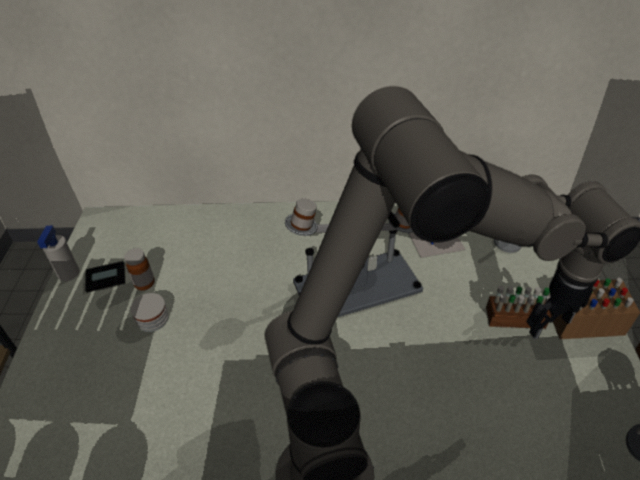

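```bash
cat > h.py <<'E'
import numpy as np, cv2
def K(c):
    f=240/np.tan(np.radians(c["vertical_fov"]/2)); return np.array([[f,0,c["cx"]],[0,f,c["cy"]],[0,0,1.]]),np.array([c["k1"],0,0,0,0.])
def cloud(c,d):
    k,D=K(c); v,u=np.mgrid[:480,:640]
    n=cv2.undistortPoints(np.stack([u,v],-1).reshape(-1,1,2).astype(float),k,D).reshape(480,640,2)
    P=np.dstack([n*d[...,None],d]); return (P-np.array(c["t"]))@np.array(c["R"])
def proj(c,X):
    k,D=K(c); R=np.array(c["R"]); return cv2.projectPoints(np.asarray(X,float).reshape(-1,1,3),cv2.Rodrigues(R)[0],np.array(c["t"],float),k,D)[0].reshape(-1,2)
E
python3 - <<'E'
from station import bot
from h import *
for n in("scene","side"):
    z=np.load(f"{n}0.npz");p,d=z["p"],z["d"];c=bot.camera_params(n);P=cloud(c,d)
    print(n,"table z noise",np.std(P[300:310,350:360,2]),P[300:310,350:360,2].mean())
    if n=="scene":
        cv2.imwrite("pics/crop1.png",cv2.resize(p[165:305,195:350,::-1],None,fx=5,fy=4.2,interpolation=cv2.INTER_CUBIC))
    for t in("handle","load","index_mark","tube_rack","dishes","reagent"):
        for r in bot.trace(n,t)[:1]:
            q=P[r["mask"]&(d>0)]; print(t,np.median(q,0).round(),np.percentile(q,3,0).round(),np.percentile(q,97,0).round())
    m=(abs(P[...,2]-20)<6)&(P[...,0]>250)&(P[...,0]<800)&(abs(P[...,1])<350)&(d>0)
    m=cv2.morphologyEx(m.astype(np.uint8),cv2.MORPH_OPEN,np.ones((3,3)))
    nn,l,s,_=cv2.connectedComponentsWithStats(m)
    for i in range(1,nn):
        if s[i,4]>150:
            q=P[l==i][:,:2].astype(np.float32); print("flat",s[i],cv2.minAreaRect(q))
E
```

```text
scene table z noise 2.9712135012309626 -1.4058514873326151
handle [ 521. -139.  267.] [ 470. -176.  149.] [534. -90. 321.]
load [588. -61. 213.] [ 524. -252.  106.] [674.  79. 309.]
index_mark [ 579. -102.   46.] [ 569. -112.   20.] [585. -89.  55.]
tube_rack [ 436. -517.   51.] [ 396. -612.    3.] [ 459. -453.  107.]
dishes [455. 475.  55.] [402. 435.  15.] [485. 516.  61.]
reagent [597. 535.  87.] [552. 504.   1.] [609. 561. 123.]
flat [ 233  243  102   50 1968] ((548.6619262695312, -99.99212646484375), (174.5296630859375, 337.94390869140625), 18.86837387084961)
side table z noise 106.76691875437075 29.251764757063107
load [541.  28. 255.] [ 507. -238.    1.] [785.  83. 312.]
index_mark [ 537. -151.   22.] [ 458. -261.   10.] [639.  70. 311.]
tube_rack [ 404. -514.   52.] [ 381. -605.   -1.] [ 514. -454.  109.]
dishes [421. 467.  56.] [393. 429.   7.] [476. 512.  61.]
reagent [554. 521.  76.] [542. 498.   1.] [603. 556. 122.]
flat [ 341  254   82   60 2229] ((556.9953002929688, -145.59043884277344), (171.06163024902344, 255.92726135253906), 19.221691131591797)
```

View pics/crop1.png

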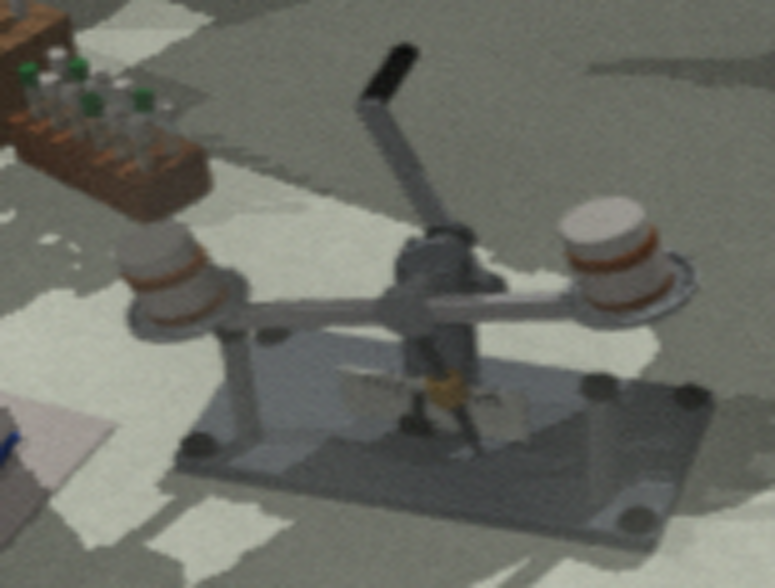

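```bash
cat >> h.py <<'E'
YAW=np.radians(18.95); O=np.array([548.7,-100.0,0])
ex=np.array([np.cos(YAW),np.sin(YAW),0]); ey=np.array([-np.sin(YAW),np.cos(YAW),0]); ez=np.array([0,0,1.])
B=np.stack([ex,ey,ez])            # rows: balance axes
toB=lambda P:(P-O)@B.T
toW=lambda q:O+np.asarray(q,float)@B
def rot(q,t):                     # rotate balance-frame points about the axle by t
    y,z=q[...,1],q[...,2]-190; c,s=np.cos(t),np.sin(t)
    return np.stack([q[...,0],c*y-s*z,190+s*y+c*z],-1)
E
python3 - <<'E'
from station import bot
from h import *
c=bot.camera_params("scene"); fr=[bot.get_image("scene") for _ in range(4)]
p=np.mean([f[0] for f in fr],0); d=np.median([f[1] for f in fr],0); np.savez("ref.npz",p=p,d=d)
P=toB(cloud(c,d)); g=p.max(2)
def rep(n,m): 
    q=P[m]; print(n,m.sum(),q.mean(0).round(1),q.min(0).round(1),q.max(0).round(1))
box=lambda a,b,e,f,h,i:(P[...,0]>a)&(P[...,0]<b)&(P[...,1]>e)&(P[...,1]<f)&(P[...,2]>h)&(P[...,2]<i)
H=box(-140,-20,-120,60,275,350); rep("handle z>275",H); rep("handle dark",H&(g<45))
T=box(8,45,-70,70,26,62); rep("scale",T); rep("scale white",T&(g>100)); rep("tab dark",T&(g<50)); 
F=box(-120,120,-220,220,12,28); q=P[F][:,:2].astype(np.float32); print("foot",P[F][:,2].mean(),np.percentile(q,[1,99],0))
rep("load tip",box(38,65,0,70,40,62))
for s in(1,-1):
    J=box(15,85,s*155-50,s*155+50,215,330); rep("jar",J)
u=lambda q:np.round(proj(c,toW(q))-[0,0],1)
print("tip",u([50,40.3,49.7]),"grip",u([-75,-36,314]))
S=6; im=cv2.resize(p[170:300,225:345,::-1].astype(np.uint8),None,fx=S,fy=S*0.76,interpolation=cv2.INTER_CUBIC)
def dot(q,col):
    for a in u(np.atleast_2d(q)): cv2.circle(im,(int((a[0]-225+.5)*S),int((a[1]-170+.5)*S*.76)),3,col,-1)
dot([[x,y,20] for x in(-85,85) for y in(-170,170)],(0,255,255))
dot(rot(np.array([[50,0,44.],[50,155,268],[50,-155,268],[50,0,190]]),.28),(0,0,255))
for a in(-.1,0,.1): dot(rot(np.array([[28,0,44.]]),a),(255,255,0))
cv2.imwrite("pics/ov.png",im)
print(g[258:274,268:296].astype(int))
E
```

```text
handle z>275 159 [-53.2 -41.8 307.2] [-107.   -55.2  275.6] [-29.  -25.2 321. ]
handle dark 64 [-70.1 -44.6 318.1] [-101.6  -53.1  312.3] [-38.1 -37.5 321. ]
scale 194 [21.3 -2.4 49. ] [ 13.1 -65.2  27.7] [33.6 63.6 61.9]
scale white 2 [18.7 50.3 42. ] [18.5 48.5 41.3] [18.8 52.1 42.6]
tab dark 29 [ 29.5 -11.5  46.8] [ 22.8 -22.1  37.5] [33.6 -1.4 61.9]
foot 18.792109792268718 [[ -83.15365242 -165.56290955]
 [  83.05938469  167.05892044]]
load tip 7 [48.1 38.3 52.5] [46.6 34.5 43.4] [49.2 40.3 59. ]
jar 606 [ 60.2 142.2 277.9] [ 15.4 105.2 232.3] [ 84.9 184.1 314.9]
jar 143 [  51.8 -166.   221.1] [  20.6 -191.3  215. ] [  73.7 -144.1  229.9]
tip [[290.7 272.4]] grip [[276.1 182.4]]
[[ 92  93  94  91  89  88  79  83  81  68  63  64  75  75  77  79  78  76
   73  68  69  80  90  91  85  81  90 100]
 [ 93  91  93  93  94  89  86  90  85  65  43  52  71  74  77  77  77  76
   73  70  70  71  74  74  64  63  77  96]
 [ 92  93  93  94  92  91  93  92  84  63  40  53  71  76  75  77  78  77
   72  70  76  81  75  79  74  79  72  91]
 [ 93  92  93  91  93  91  93  90  85  65  42  54  76  83 
[... 763 characters left out ...]
 90  90  88  79  67  65  63  56  54  50  45  45  44  46  55  62  59  60
   59  53  46  48  64  90  93  94  95  96]
 [ 89  85  79  66  65  60  62  64  60  61  57  55  54  52  60  59  55  57
   57  53  49  47  59  80  85  82  90  92]
 [ 76  69  65  65  62  63  62  62  61  63  60  61  60  59  60  60  59  59
   58  60  59  54  59  83  88  88  90  86]
 [ 67  65  63  65  63  62  63  63  62  62  63  61  61  60  60  59  62  60
   65  74  77  63  57  69  88  88  85  79]
 [ 68  68  67  65  64  64  62  63  62  63  61  61  61  63  60  58  61  66
   73  85  87  79  57  62  82  81  72  70]
 [ 72  73  69  66  66  66  63  63  61  62  62  60  61  60  61  62  69  78
   82  86  87  76  64  56  67  71  69  70]]
```

View pics/ov.png

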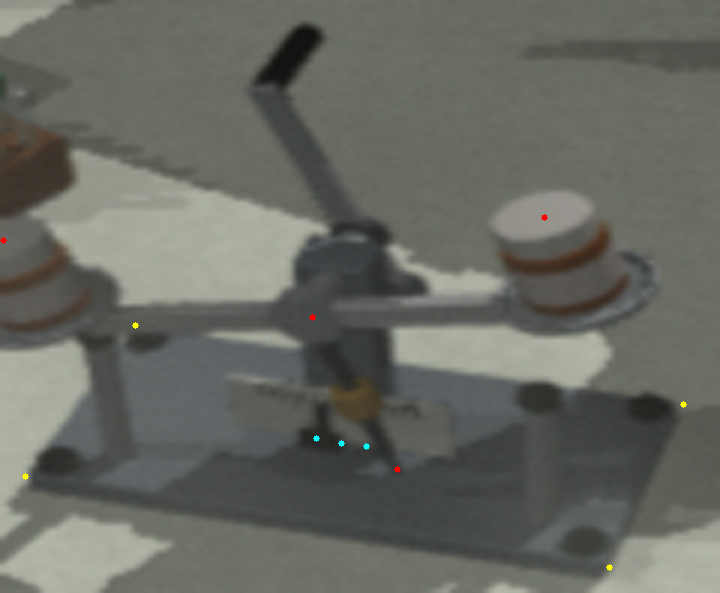

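```bash
cat >> h.py <<'E'
Q=[np.cos(YAW/2),np.sin(YAW/2),0,0]
def tcp(a,dz=0,x=-75,zo=0): return toW([x,-130*np.sin(a),190+130*np.cos(a)+3+dz])  # grasp point 3 mm ahead of TCP
E
python3 - <<'E'
from station import bot
from h import *
p=bot.read_eef_pos(); bot.servo_line([p[0],p[1],450],rate=250)
X=tcp(.36,dz=120); print(X,bot.solve_ik(X,Q)); bot.move_ptp(X,Q)
c=bot.camera_params("wrist"); im,d=bot.get_image("wrist"); cv2.imwrite("pics/w1.png",im[:,:,::-1]); np.savez("w1.npz",p=im,d=d)
print(bot.read_time_s(),bot.read_eef_pos(),np.round(c["R"],3),c["t"])
P=toB(cloud(c,d))
for r in bot.trace("wrist","handle")[:2]:
    q=P[r["mask"]&(d>0)&(P[...,2]>280)]; print(r["conf"],r["at"],q.mean(0),np.percentile(q,[2,98],0))
print(bot.read_ft_force(),bot.read_ft_force(),proj(c,toW([[-75,-46,321],[50,155,190],[50,-155,190],[50,0,190]])))
p,d=bot.get_image("side"); cv2.imwrite("pics/s2.png",p[:,:,::-1])
p,d=bot.get_image("scene"); cv2.imwrite("pics/sc2.png",p[:,:,::-1])
E
```

```text
[ 492.6366382  -167.66935091  434.66658708] [-4.75399131e-01  2.65036142e-01  1.14531421e+00 -4.44089210e-16
  1.73124230e+00  7.64657303e-01]
4.275 [ 492.32878487 -168.64598834  434.54923424] [[ 0.323 -0.946  0.   ]
 [-0.912 -0.311  0.268]
 [-0.254 -0.087 -0.963]] [-320.16915461  312.85569209  663.75342475]
0.87 [207.7, 328.0] [-64.94402153 -48.8052903  317.20626525] [[-104.71562739  -58.14825266  289.01465591]
 [ -33.29725538  -33.37468794  322.14897842]]
0.15 [84.2, 234.4] [ 13.57168438  72.07957349 308.58472561] [[-100.26421172  -57.30705177  282.9175107 ]
 [  68.43836462  142.91701255  321.58720368]]
[ 0.84793105 -0.00917144  0.49533279] [ 0.84793105 -0.00917144  0.49533279] [[324.71749869 241.25110826]
 [120.3180041   82.13386394]
 [437.04825218  80.65832793]
 [277.94572024  80.61311628]]
```

View pics/w1.png

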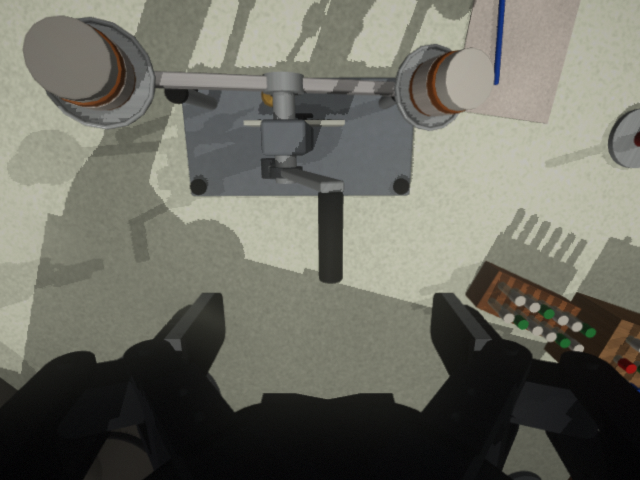

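View pics/sc2.png

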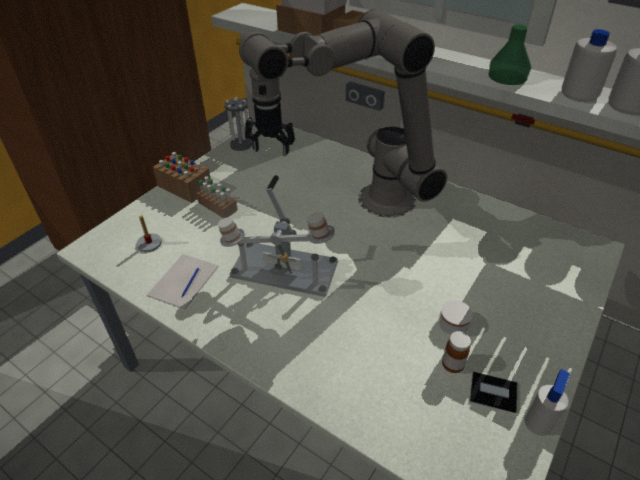

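```bash
cat >> h.py <<'E'
_z=np.load("ref.npz")
def gray(p): return cv2.GaussianBlur(p.mean(2).astype(np.float32),(0,0),.7)
class Beam:
    def __init__(s,c):
        s.c=c; P=toB(cloud(c,_z["d"])); q=rot(P,-.28); ay=abs(q[...,1])
        m=(q[...,0]>8)&(q[...,0]<95)&(((ay>110)&(ay<205)&(q[...,2]>182)&(q[...,2]<275))|((ay<=110)&(ay>25)&(q[...,2]>178)&(q[...,2]<202)))
        m=cv2.morphologyEx(m.astype(np.uint8),cv2.MORPH_OPEN,np.ones((2,2)))>0
        s.q=q[m]; s.g=gray(_z["p"])[m]; s.L=s.q[:,1]>110; s.Rr=s.q[:,1]<-110
    def cost(s,g,d,t):
        X=toW(rot(s.q,t)); uv=proj(s.c,X).astype(np.float32); zc=X@np.array(s.c["R"])[2]+s.c["t"][2]
        f=lambda im:cv2.remap(im,uv[:,:1],uv[:,1:],cv2.INTER_LINEAR)[:,0]
        e=np.minimum(abs(f(d)-zc),25).mean()/25
        gg=f(g); return e+sum(1-np.corrcoef(gg[k],s.g[k])[0,1] for k in(s.L,s.Rr))/2
    def est(s,p,d):
        g=gray(p); d=d.astype(np.float32); T=np.linspace(-.32,.34,67); C=np.array([s.cost(g,d,t) for t in T]); i=int(np.clip(C.argmin(),2,64))
        k=slice(i-2,i+3); a=np.polyfit(T[k],C[k],2); return (float(np.clip(-a[1]/2/a[0],T[i-2],T[i+2])) if a[0]>0 else T[i]), C[i]
E
python3 - <<'E'
from station import bot
from h import *
z=np.load("w1.npz"); 
b=Beam(bot.camera_params("scene")); print(len(b.q),b.L.sum(),b.Rr.sum())
A=.385
bot.servo_line(tcp(A),rate=80)
print(b.est(*bot.get_image("scene")))
bot.gripper_to(0); print(bot.read_width(),bot.read_grip_force(),bot.read_ft_force(),bot.read_time_s())
for _ in range(2): print(b.est(*bot.get_image("scene")))
p,d=bot.get_image("scene"); cv2.imwrite("pics/g1.png",cv2.resize(p[120:300,200:400,::-1],None,fx=3,fy=3)); 
for da in(.02,.01):
    t=bot.read_time_s(); bot.servo_line(tcp(A-da),rate=60); t1=bot.read_time_s(); print(da,t1-t,bot.read_eef_pos()-tcp(A-da),bot.read_time_s()-t1)
t=bot.read_time_s(); bot.servo_line(tcp(A-.08),rate=60);t1=bot.read_time_s(); print(t1-t,bot.read_eef_pos()-tcp(A-.08))
print(b.est(*bot.get_image("scene")),bot.read_ft_force())
E
```

```text
1536 608 590
(0.2845028153638917, np.float64(0.278203482010444))
15.833057942574014 58.395876288414 [-0.7716664  -0.73212397  1.34187203] 6.7833
(0.2854487112969357, np.float64(0.2858921582708462))
(0.2854159895839951, np.float64(0.2930510481765205))
0.02 0.25 [ 0.04190585 -0.12014663  0.06020205] 0.0
0.01 0.25 [ 0.05485981 -0.16687749  0.08272237] 0.0
0.2999999999999998 [ 0.05911001 -0.09283674  0.28427811]
(0.28531506087163055, np.float64(0.3011265508018387)) [ 0.19516804 -2.58396938  1.54519185]
```

View pics/g1.png

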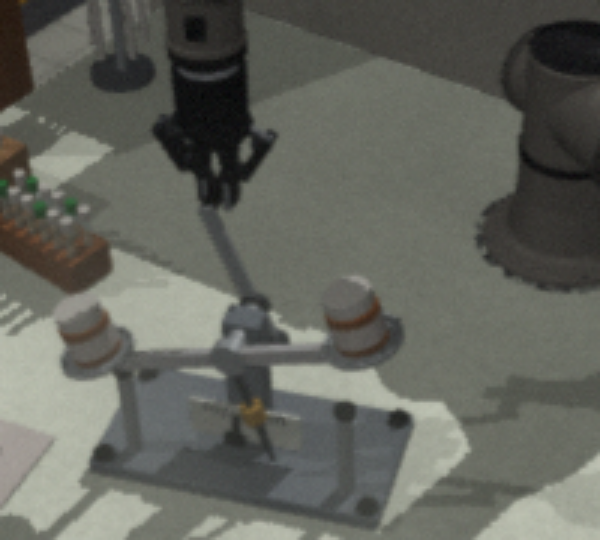

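```bash
cat > ctl.py <<'E'
import numpy as np
from scipy.linalg import expm, solve_discrete_are
I,k,c,d=.018,.066,.006,.002; TGT=-.081
def model(h,r,g=.114):
    """x=[b,w,m,a], input a_new: hold h s, then ramp a over r s."""
    A=np.zeros((5,5)); A[0,1]=1; A[1]=[(g-k)/I,-(c+d)/I,1/I,k/I,c/I]; A[3,4]=1   # 5th = lever rate
    H=expm(A*h)[:4,:4]; M=expm(A*r); Rm=M[:4,:4].copy(); v=M[:4,4]/r
    Rm[:,3]-=v; return Rm@H, v
g0=.114
def gain(h,r):
    F,G=model(h,r); ix=[0,1,3]; F=F[np.ix_(ix,ix)]; G=G[ix][:,None]
    P=solve_discrete_are(F,G,np.diag([1,.1,.02]),[[.15]]); return np.linalg.solve(.15+G.T@P@G,G.T@P@F)[0]
def run(plant,log=print):
    """plant.look()->b ; plant.move(a)->seconds ramp took ; plant.a current lever angle"""
    Kg=gain(.05,.27); a=plant.a; a=min(a,.12); plant.move(a); base=plant.look(); n=0
    while True:                                   # find lift-off
        a-=.025; r=plant.move(a); b=plant.look(); n+=1
        if base-b>.006: break
        if a<-.65: log("no lift",a,b); return False
    off=base-.28; x=np.array([b-off,-.03,-(k*(a+.012-.28)+g0*.28),a]); S=np.diag([1e-6,4e-4,4e-6,0.])
    log("lift a=%.3f m=%.4f"%(a,x[2])); ref=x[0]; hold=0; phase=0; landed=0
    for i in range(110):
        z=b-off
        if i:
            Kk=S[:,0]/(S[0,0]+4e-6); x=x+Kk*(z-x[0]); S=S-np.outer(Kk,S[0])
        if phase==0:
            ref=max(ref-.02,TGT); hold=hold+.3 if abs(z-TGT)<.05 else 0
            if hold>8.4: phase=1
        elif phase==1:
            ref=max(ref-.02,-.31); landed=landed+1 if z<-.266 else 0
            if landed>=3: log("landed",z,x[3]); break
        rate=(-.02/.3 if (phase==0 and ref>TGT) or (phase==1 and ref>-.31) else 0)
        aeq=ref-(g0*ref+x[2])/k
        an=aeq-Kg@[x[0]-ref,x[1]-rate,x[3]-aeq]; an=float(np.clip(an,x[3]-.2,x[3]+.2)); an=float(np.clip(an,-.95,.95))
        log("%d ph%d z%.3f b%.3f w%.3f m%.4f a%.3f ref%.3f"%(i,phase,z,*x[:3],an,ref))
        r=plant.move(an); F,G=model(.05,r); x=F@x+G*an; x[3]=an; S=F@S@F.T+np.diag([1e-7,2e-5,5e-7,0])
        if x[0]<-.28: x[0]=-.28; x[1]=0
        if x[0]>.28: x[0]=.28; x[1]=0
        b=plant.look()
    else: log("ran out"); return False
    for s in np.linspace(x[3],-.28,8)[1:]: plant.move(float(s))
    log("end",plant.look()-off); return True
if __name__=="__main__":
    rng=np.random.default_rng(0)
    class Sim:
        def __init__(s,g,m,ao): s.g,s.m,s.ao,s.a,s.b,s.w,s.wm,s.t=g,m,ao,.3,.28,0,0,0; s.best=s.cur=0
        def step(s,a,ad):
            h=.002; s.w+=h*(k*(a+s.ao-s.b)+c*(ad-s.w)+s.g*s.b+s.m-d*s.w)/I; s.b+=h*s.w; s.t+=h
            if abs(s.b)>.28: s.b=np.sign(s.b)*.28; s.w=0
            s.wm=max(s.wm,abs(s.w)); s.cur=s.cur+h if abs(s.b+.081)<.06 else 0; s.best=max(s.best,s.cur)
        def look(s):
            z=s.b+.005+rng.normal(0,.0025)
            for _ in range(25): s.step(s.a,0)
            return z
        def move(s,a):
            r=.25+.05*rng.integers(0,2); n=int(r/.002); a0=s.a
            lag=np.linspace(0,1,n); f=3*lag**2-2*lag**3
            for i in range(n): s.step(a0+(a-a0)*f[i],(a-a0)*6*(lag[i]-lag[i]**2)/r)
            s.a=a; return r
    for g in(.10,.115,.13):
        for m in(-.014,0,.014):
            for ao in(-.03,.03):
                s=Sim(g,m,ao); ok=run(s,lambda *a:None); print(g,m,ao,ok,"wmax %.2f hold %.1f t %.1f b %.2f"%(s.wm,s.best,s.t,s.b))
E
python3 ctl.py
```

```text
0.1 -0.014 -0.03 True wmax 0.21 hold 10.8 t 21.7 b -0.28
0.1 -0.014 0.03 True wmax 0.15 hold 10.6 t 22.0 b -0.28
0.1 0 -0.03 True wmax 0.15 hold 10.2 t 23.7 b -0.28
0.1 0 0.03 True wmax 0.15 hold 10.4 t 22.0 b -0.28
0.1 0.014 -0.03 True wmax 0.18 hold 10.8 t 25.2 b -0.28
0.1 0.014 0.03 True wmax 0.17 hold 10.6 t 27.1 b -0.28
0.115 -0.014 -0.03 True wmax 0.17 hold 10.1 t 21.4 b -0.28
0.115 -0.014 0.03 True wmax 0.15 hold 9.9 t 20.5 b -0.28
0.115 0 -0.03 True wmax 0.13 hold 10.4 t 25.0 b -0.28
0.115 0 0.03 True wmax 0.17 hold 10.5 t 25.0 b -0.28
0.115 0.014 -0.03 True wmax 0.17 hold 10.3 t 27.8 b -0.28
0.115 0.014 0.03 True wmax 0.22 hold 10.4 t 23.8 b -0.28
0.13 -0.014 -0.03 True wmax 0.25 hold 10.0 t 21.6 b -0.28
0.13 -0.014 0.03 True wmax 0.23 hold 10.5 t 20.8 b -0.28
0.13 0 -0.03 True wmax 0.17 hold 10.6 t 24.4 b -0.28
0.13 0 0.03 True wmax 0.25 hold 12.2 t 27.9 b -0.28
0.13 0.014 -0.03 True wmax 0.23 hold 10.3 t 27.7 b -0.28
0.13 0.014 0.03 True wmax 0.18 hold 10.1 t 27.4 b -0.28
```

```bash
python3 - <<'E'
from station import bot
from h import *
import ctl
b=Beam(bot.camera_params("scene"))
class Pl:
    a=.305; n=0
    def look(s):
        p,d=bot.get_image("scene"); s.n+=1; t,e=b.est(p,d)
        if abs(t+.076)<.015: cv2.imwrite("pics/hold.png",cv2.resize(p[170:300,225:345,::-1],None,fx=5,fy=4.5,interpolation=cv2.INTER_CUBIC))
        if e>.6: print("bad fit",t,e)
        return t
    def move(s,a):
        t=bot.read_time_s(); bot.servo_line(tcp(a),rate=150); s.a=a; s.r=bot.read_time_s()-t; return s.r
P=Pl(); print(ctl.run(P),P.n,P.r,P.a,bot.read_time_s(),bot.read_ft_force())
E
```

```text
lift a=-0.330 m=0.0075
0 ph0 z0.258 b0.258 w-0.030 m0.0075 a-0.355 ref0.238
1 ph0 z0.213 b0.215 w-0.210 m0.0029 a-0.155 ref0.218
2 ph0 z0.141 b0.141 w-0.171 m0.0051 a-0.010 ref0.198
3 ph0 z0.128 b0.127 w0.057 m0.0075 a-0.210 ref0.178
4 ph0 z0.179 b0.179 w0.158 m0.0080 a-0.410 ref0.158
5 ph0 z0.190 b0.192 w-0.071 m0.0051 a-0.210 ref0.138
6 ph0 z0.146 b0.146 w-0.135 m0.0056 a-0.143 ref0.118
7 ph0 z0.129 b0.127 w-0.037 m0.0075 a-0.292 ref0.098
8 ph0 z0.119 b0.119 w-0.067 m0.0081 a-0.227 ref0.078
9 ph0 z0.088 b0.089 w-0.113 m0.0078 a-0.154 ref0.058
10 ph0 z0.058 b0.058 w-0.088 m0.0083 a-0.173 ref0.038
11 ph0 z0.038 b0.038 w-0.069 m0.0088 a-0.177 ref0.018
12 ph0 z0.019 b0.019 w-0.071 m0.0092 a-0.165 ref-0.002
13 ph0 z-0.002 b-0.003 w-0.078 m0.0094 a-0.143 ref-0.022
14 ph0 z-0.022 b-0.023 w-0.068 m0.0100 a-0.153 ref-0.042
15 ph0 z-0.040 b-0.041 w-0.069 m0.0104 a-0.142 ref-0.062
16 ph0 z-0.066 b-0.066 w-0.091 m0.0103 a-0.017 ref-0.081
17 ph0 z-0.077 b-0.078 w0.010 m0.0115 a-0.166 ref-0.081
18 ph0 z-0.071 b-0.070 w-0.001 m0.0113 a-0.116 ref-0.081
19 ph0 z-0.073 b-0.073 w-0.008 m0.0114 a-0.12
[... 1771 characters left out ...]
1 ph1 z-0.230 b-0.230 w-0.051 m0.0133 a-0.065 ref-0.241
bad fit -0.2421160337304259 0.601535589395138
52 ph1 z-0.248 b-0.248 w-0.075 m0.0133 a-0.012 ref-0.261
bad fit -0.2580590689507576 0.6306904031855939
53 ph1 z-0.264 b-0.265 w-0.051 m0.0142 a-0.062 ref-0.281
bad fit -0.2702191745099491 0.6305955380909647
54 ph1 z-0.276 b-0.276 w0.013 m0.0146 a-0.119 ref-0.301
bad fit -0.2711588086337988 0.6299384222214188
55 ph1 z-0.277 b-0.277 w0.010 m0.0149 a-0.041 ref-0.310
bad fit -0.2700372048666305 0.6338308072478676
landed -0.27580766279926416 -0.04058737203959728
bad fit -0.2735507892225395 0.6087413642209305
end -0.27932124715517315
True 76 0.25 -0.28 32.525 [-3.0784217  -3.59676147  5.08800393]
```

View pics/hold.png

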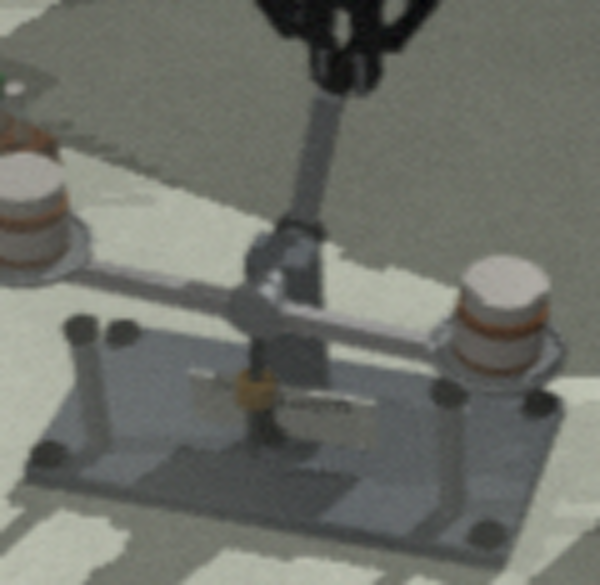

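```bash
python3 - <<'E'
from station import bot
from h import *
b=Beam(bot.camera_params("scene"))
bot.gripper_to(60); print(bot.read_width(),b.est(*bot.get_image("scene")))
bot.servo_line(tcp(-.28,dz=110),rate=80); bot.sleep(2)
p,d=bot.get_image("scene"); print(b.est(p,d),bot.read_time_s(),bot.read_ft_force(),bot.read_grip_force())
cv2.imwrite("pics/end.png",cv2.resize(p[90:310,180:400,::-1],None,fx=2.7,fy=2.7))
E
```

```text
60.051784847659626 (-0.27286561705062173, np.float64(0.6075764667305426))
(-0.2749075913926259, np.float64(0.6032600340261614)) 36.6417 [-0.18491748 -0.05980314 -0.08096393] 0.0
```

View pics/end.png

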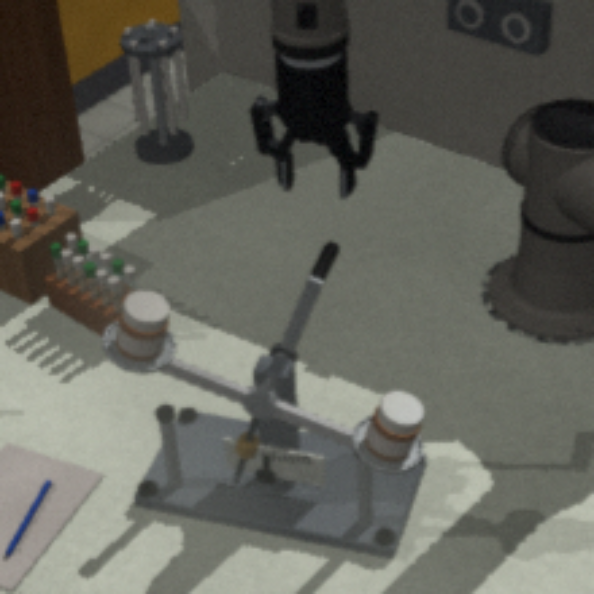

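The picture shows the beam resting on the other stop (left pan down on its post near (365,490)), the handle free at (325,262), and the gripper clear above it.

```bash
python3 -c "
from station import bot
print(bot.finish_job())"
```

```text
the job is handed in; nothing more can be done
None
```

I handed the job in at about 37 s: by the camera estimates, the pointer tip stayed within about 2 mm of my measured tab position for over 8 s, and the beam then settled gently on the −0.28 rad stop with the handle released and the gripper clear; the hand-in returned no verdict.

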